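# Fetch the boxed-in blasting nozzle

## Task

The spare blasting nozzle stands at the back of the grey tray, boxed in by a bottle, a tin and a jar. Clear all three containers onto the blue mat, standing upright, then stand the nozzle upright in the round steel dish, and only then put the bottle, the tin and the jar back in the tray, each upright on the very spot where it stood at the start. Set things down rather than dropping them, and leave the wrench and the bearing lying where they are.

Things in the scene. Friction and masses are not known exactly. Their poses are not given: they have to be found in the camera images.
- bottle_mid (a point): Loose white plastic bottle with a black screw cap, round, body diameter 40 mm up to 74 mm high, cap diameter 27 mm, 100 mm tall in all. The point is on its axis 50 mm above its underside; z is its upward axis. Best gripped on the straight body about 60 mm above its underside. About 0.12 kg.
- tin_mid (a point): Loose flat-sided aluminium tin, 30 mm (its x) by 44 mm (its y), body 80 mm high plus a round black cap (20 mm across, 12 mm high), 92 mm tall in all. The point is at its centre 46 mm above its underside; z is up. Best gripped across the 30 mm sides about 60 mm above its underside. About 0.16 kg.
- jar_mid (a point): Loose amber glass jar with a steel lid, round, body diameter 48 mm, lid diameter 49 mm from 68 to 86 mm high, 86 mm tall in all. The point is on its axis 43 mm above its underside; z is up. Best gripped on the body about 60 mm above its underside. About 0.20 kg.
- nozzle_mid (a point): Loose blasting nozzle standing upright, 64 mm tall: dark steel flange at the foot (36 mm diameter, 10 mm high), brass body of 26 mm diameter from 10 to 44 mm high, white ceramic cone above (24 mm narrowing to 16 mm). The point is on its axis 32 mm above its underside; z is up. Grip the brass body. About 0.15 kg.
- tray: Fixed grey plastic tray, 190 x 190 mm, rim 18 mm high, 5 mm thick; inner floor 5 mm above the bench. Origin: centre of underside; z up; its -x side roughly faces the robot. Nozzle near tray (30, 0) mm; the containers, in any arrangement, near (-50, 0), (20, 56), (20, -56) mm, too close to it for fingers. Grip each container, and then the nozzle, with fingers closing along the tray's x.
- mat: Fixed blue mat with thin pale lines, 170 mm (its x) x 240 mm (its y), 3 mm thick. Origin: centre of its underside; z up. The whole mat counts as the clearing area, judged by each container's centre; its -x part, nearer the robot, is free and the wrench lies along its +x edge.
- dish_seat (a point): Fixed round steel parts dish, 82 mm across outside and 14 mm high. The point is the centre of its flat inner floor, 4 mm above the bench; inside the rim the floor is about 66 mm across; z up.
- wrench: Loose steel wrench, 150 mm long, lying on the mat parallel to the mat's y, 62 mm from the mat's centre towards its +x edge. Leave it alone. Origin: middle of its underside; its length is along its x.
- bearing: Loose steel bearing ring, outer diameter 36 mm, 12 mm high, lying in the front (-x, +y) corner of the tray, near tray (-67, 67) mm. Leave it alone. Origin: centre of its underside.

How it is judged:
By the outcome, as a careful person would: the job done as asked, in the order asked, and still so for the second after the job is handed in, with the robot touching nothing.
It also fails if it takes over 144 s, if anything falls off the work surface, if the arm or the gripper's body presses on something with over 40 N, if the wrist force passes 120 N, or if a joint passes its speed limit or range.

## Robot

A 7-joint arm with a two-finger parallel gripper is mounted at the origin on the work surface. World frame = base frame: x ahead of the robot, y to its left, z up, the work surface at z = 0. Lengths are in mm, angles in rad, forces in N, time in s.
With the tool pointing down it reaches from about 425 to 875 mm from the base axis. Payload 4.7 kg.
Tool frame: the origin (TCP) lies at the centre of the arm's flange, where the gripper is bolted on; the fingertips stand 182 mm ahead of it and the grasp point (between the pads) lies 164 mm ahead of it (env.tips_ahead is the distance from the TCP to the fingertips, in mm); z points along the fingers, y is the line along which they close (so a half turn about z gives the same grasp; the last joint's range is limited). The gripper opens to 87 mm and grips with 3 to 60 N. Pads are 19 mm wide; open, the fingers measure 117 mm over their backs; the gripper's body (75 mm by 190 mm) begins 51 mm behind the grasp point.
Start: joints at [1.359, 0.321, -0.07, 1.45, 0.023, 1.371, -0.057], TCP at [145.508, -633.509, 404.787] pointing down, gripper open.
Joint ranges: [-2.86, 2.86], [-0.3, 2.09], [-1.38, 1.24], [0.06, 2.45], [-1.56, 4.7], [0.09, 2.05], [-2.69, 2.69]. Speed limits (rad/s): [2.57, 2.57, 3.14, 3.14, 3.14, 3.14, 3.14].

## Interface

Orientations are given as a rotation vector (axis times angle).
In Python, from workcell import sense, cams, ticket, env gives the robot as it stands. The module is installed in compiled form; this text tells all that it offers.
- The arm moves only by the shell command python3 -m crank 'ROWS' [FORCE]. ROWS is a JSON object of lists of equal length, an entry for each row: "dp": the shift along the tool's x, y, z in m, a list of three; "dr": the turn, a rotation vector about the tool's x, y, z in rad, a list of three; "grip": the finger opening in m, from 0 to 0.087. In form: {"dp": [[tx, ty, tz], ...], "dr": [[ax, ay, az], ...], "grip": [grip, ...]}. A call has 1 to 20 rows; each row shifts and turns the commanded pose from where the row before left it, along the tool's axes as they then stand; what a row does not reach is not made up. A row lasts 1/10 s, in which the tool goes at most 50 mm and 8.59 degrees, less where a joint would pass 70% of its speed; a pose out of reach is approached as far as the arm can. A call is refused whole if a number of a shift passes 0.05 or a number of a turn 0.15, either way. A call with a gripper value outside its range is refused whole. The fingers move at their own pace and stop on an object; FORCE is the grip in N (left out, the last holds). Time passes only in rows, so rows that do not move let the fingers close. It gives the time, the measured TCP pose, the force, the opening and the grip force at its end, in the units of the state.
- sense(): the state, without advancing time (a new reading comes with each control period).
- cams.camera(name): name is "side" or "top"; returns the picture (384x512x3 uint8, red, green, blue); there is no depth.
- cams.get_calibration(name): a dict with "fx", "fy", "cx", "cy" (pixels), "view" (4x4, takes a point from world to camera coordinates). Camera axes: x right, y down, z forward; pixel columns grow to the right and rows downward; lengths in mm; the calibration is good to about 2 mm. A picture is of the moment at which its call begins. get_calibration takes no time and is no camera call.
- ticket.hand_in(): hands the job in; it is judged then, once.
The state is a dict: "time": time; "joint_pos": joint angles; "qvel": joint speeds; "tau": joint torques, N m; "tcp_pos": TCP position; "tool_rot": TCP orientation; "wrist_force": force on the tool from outside, world axes, zero at the start; "moment": the same for the moment, N m; "finger_gap": opening from 0.0 (shut) to 1.0 (fully open); "grip_force": force on a finger pad.
Only numpy, scipy, OpenCV 4.12 (cv2) and the standard library are available. Lean on these libraries where they do the work, as an engineer would, in place of code of your own. Each camera call takes 0.05 s, during which the arm holds its last target. There are 200 camera calls.

## Working session

There is one attempt and no reset: what is moved stays moved. The work goes in short steps, Python scripts to look and compute and a shell command to move; the robot and the scene stay as the last step left them, time stands still between calls to the robot, and variables do not carry over. Pictures are saved under pics/ and viewed, at most 14 in all, crops included, and the job is handed in when it is done.

```bash
mkdir -p pics
python3 - <<'E'
from workcell import sense,cams,env
import cv2,numpy as np
s=sense();print(s)
for n in("top","side"):
    im=cams.camera(n);cv2.imwrite(f"pics/{n}0.png",im[:,:,::-1]);c=cams.get_calibration(n);print(n,c)
a=cv2.imread("pics/top0.png");b=cv2.imread("pics/side0.png")
cv2.imwrite("pics/t0.png",cv2.resize(a,(800,600)));cv2.imwrite("pics/s0.png",cv2.resize(b,(800,600)))
E
```

```text
{'time': 0.0, 'joint_pos': array([ 1.3590744 ,  0.32181722, -0.07009177,  1.45168846,  0.02262786,
        1.37078744, -0.05691657]), 'qvel': array([ 1.42556566e-03, -3.87834041e-05,  9.12777846e-04,  1.79388838e-05,
       -7.19376657e-04, -5.90544483e-04, -6.53250572e-04]), 'tau': array([-7.83004598e-04, -4.91286743e+01, -4.04282100e-01, -3.12535787e+01,
       -6.41412777e-02,  4.35484049e-02,  1.28692800e-04]), 'tcp_pos': array([ 145.460664  , -633.30033633,  403.65823749]), 'tool_rot': array([-3.11971205e+00, -3.53796225e-01,  5.30876471e-04]), 'wrist_force': array([ 0.46671532, -0.17199788, -0.3068926 ]), 'moment': array([-0.02667795, -0.00537367,  0.03402402]), 'grip_force': 0.0, 'finger_gap': 0.9984885006473803}
top {'fx': 351.22548731274696, 'fy': 351.22548731274696, 'cx': 257.4537053328885, 'cy': 188.1835577910056, 'view': array([[-5.37866958e-03, -9.99683530e-01, -2.45745553e-02,
         1.04016010e+01],
       [-9.86400022e-01,  9.34108037e-03, -1.64096740e-01,
         5.65853087e+02],
       [ 1.64274361e-01,  2.33577198e-02, -9.86138099e-01,
         7.63951035e+02],
       [ 0.00000000e+00,  0.00000000e+00,  0.00000000e+00,
         1.00000000e+00]])}
side {'fx': 451.903916748163, 'fy': 451.903916748163, 'cx': 249.1974114946372, 'cy': 181.1715921820614, 'view': array([[-9.62963078e-01, -2.69280492e-01,  1.37886700e-02,
         5.16688119e+02],
       [-2.10521331e-01,  7.18915625e-01, -6.62450823e-01,
         1.52383599e+02],
       [ 1.68472194e-01, -6.40818493e-01, -7.48978491e-01,
         8.56873890e+02],
       [ 0.00000000e+00,  0.00000000e+00,  0.00000000e+00,
         1.00000000e+00]])}
```

View pics/t0.png

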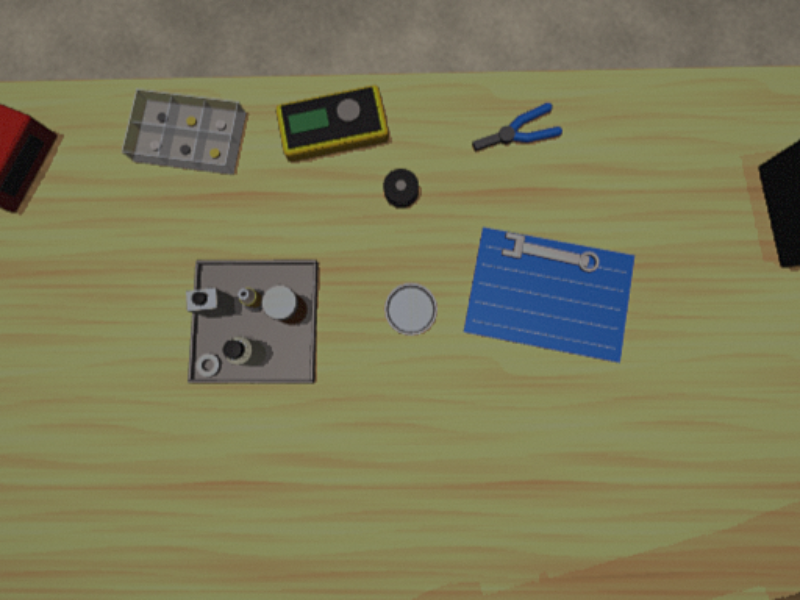

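View pics/s0.png

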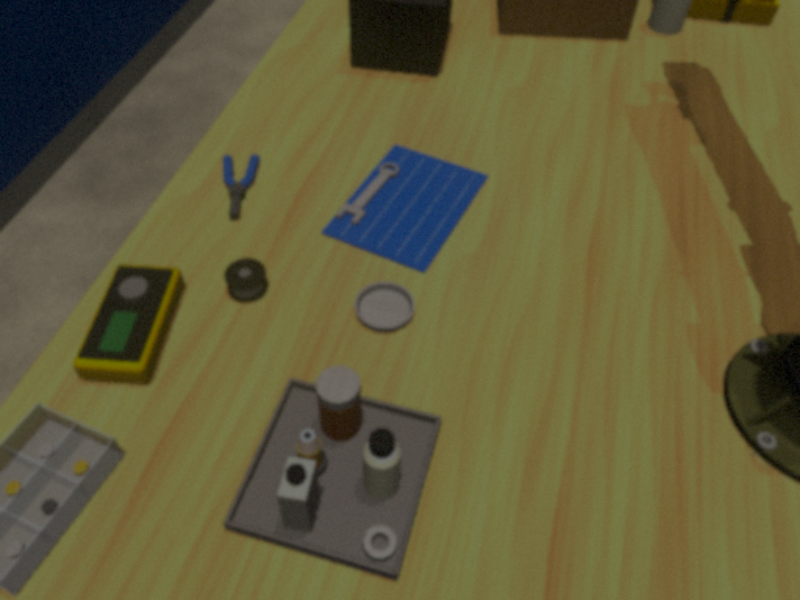

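The top view shows the tray at about (255,322) in the enlarged picture. The tin is on its +y side (202,299), the jar on its -y side (280,303), the bottle in front (237,350) and the nozzle at (248,296). The dish is at (411,309) and the mat around (550,295). I'll enlarge these areas.

Run:
```python
import cv2,numpy as np
a=cv2.imread("pics/top0.png");b=cv2.imread("pics/side0.png")
f=lambda i:cv2.convertScaleAbs(i,alpha=1.5)
A=cv2.resize(f(a[160:250,115:210]),(399,378),interpolation=cv2.INTER_CUBIC) # x4.2
B=cv2.resize(f(b[230:375,140:290]),(399,386),interpolation=cv2.INTER_CUBIC) # 2.66
o=np.zeros((386,800,3),np.uint8);o[:378,:399]=A;o[:386,400:799]=B
cv2.imwrite("pics/c1.png",o)
```

```text
(no output)
```

View pics/c1.png

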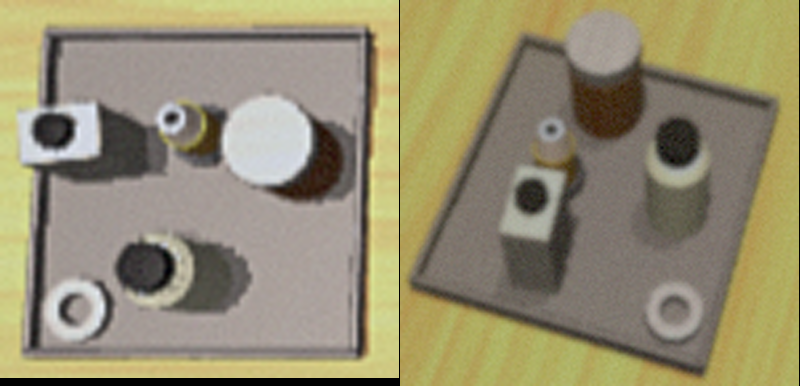

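```bash
cat > h.py <<'E'
import numpy as np,cv2
from workcell import sense,cams,env
from scipy.spatial.transform import Rotation as R
C={n:cams.get_calibration(n) for n in("top","side")}
def ray(n,u,v):
    c=C[n];V=c["view"];d=V[:3,:3].T@np.array([(u-c["cx"])/c["fx"],(v-c["cy"])/c["fy"],1]);o=-V[:3,:3].T@V[:3,3];return o,d/np.linalg.norm(d)
def onz(n,u,v,z):
    o,d=ray(n,u,v);return o+d*(z-o[2])/d[2]
def tri(pt,ps):
    A=0;b=0
    for n,p in(("top",pt),("side",ps)):
        o,d=ray(n,*p);M=np.eye(3)-np.outer(d,d);A=A+M;b=b+M@o
    return np.linalg.solve(A,b)
def proj(n,p):
    c=C[n];q=c["view"][:3,:3]@p+c["view"][:3,3];return np.array([c["fx"]*q[0]/q[2]+c["cx"],c["fy"]*q[1]/q[2]+c["cy"]])
def delta(p,yaw):
    """tool-frame shift (mm) and turn to a pointing-down pose: TCP p, closing axis (tool y) at angle yaw"""
    s=sense();r=R.from_rotvec(s["tool_rot"])
    best=None
    for k in(0,np.pi):
        a=yaw+k;y=np.array([np.cos(a),np.sin(a),0]);z=np.array([0,0,-1.]);G=R.from_matrix(np.c_[np.cross(y,z),y,z])
        dr=(r.inv()*G).as_rotvec()
        if best is None or np.linalg.norm(dr)<np.linalg.norm(best[1]):best=(G,dr)
    return r.inv().apply(np.array(p)-s["tcp_pos"]).round(1),best[1].round(3),best[0].inv().apply(np.array(p)-s["tcp_pos"]).round(1)
E
python3 - <<'E'
from h import *
T=lambda x,y:(115+(x+.5)/4.2-.5,160+(y+.5)/4.2-.5)
S=lambda x,y:(140+(x-400+.5)/2.66-.5,230+(y+.5)/2.66-.5)
for n,t,s,z in(("bottle",(145,266),(678,142),105),("tin",(53,130),(531,196),97),("jar",(267,140),(604,45),91),("nozzle",(172,118),(550,129),69)):
    print(n,onz("top",*T(*t),z).round(1),onz("side",*S(*s),z).round(1),tri(T(*t),S(*s)).round(1))
print("bearing",onz("top",*T(77,310),17).round(1),onz("side",*S(674,310),17).round(1))
ct=[onz("top",*T(*p),18)[:2] for p in((47,30),(370,30),(367,355),(24,353))]
cs=[onz("side",*S(*p),18)[:2] for p in((523,36),(777,102),(703,372),(412,284))]
for c in(ct,cs):
    c=np.array(c);print(c.round(1),c.mean(0).round(1),[np.linalg.norm(c[i]-c[i-1]).round(1) for i in range(4)],[np.degrees(np.arctan2(*(c[i]-c[i-1])[::-1])).round(1) for i in range(4)])
a=cv2.imread("pics/top0.png");b=cv2.imread("pics/side0.png")
for n,i in(("top",a),("side",b)):
    h=cv2.cvtColor(i,cv2.COLOR_BGR2HSV);m=cv2.inRange(h,(100,120,40),(125,255,255));m=cv2.morphologyEx(m,cv2.MORPH_CLOSE,np.ones((9,9)))
    cc=max(cv2.findContours(m,0,2)[0],key=cv2.contourArea) if n=="top" else max([c for c in cv2.findContours(m,0,2)[0] if c[:,0,0].min()>150],key=cv2.contourArea)
    q=cv2.approxPolyDP(cv2.convexHull(cc),8,True)[:,0];w=np.array([onz(n,*p,3)[:2] for p in q]);print("mat",w.round(0).tolist(),w.mean(0))
k=512/800
print("dish",onz("top",411*k,309*k,14).round(1),onz("side",385*k,306*k,14).round(1))
E
```

```text
bottle [483.6 235.1 105. ] [477.7 244.8 105. ] [481.9 238.7  93.4]
tin [555.  289.2  97. ] [550.1 296.8  97. ] [554.5 292.6  87.5]
jar [549.6 178.7  91. ] [543.7 184.6  91. ] [548.1 180.2  83.8]
nozzle [565.5 236.2  69. ] [561.8 239.1  69. ] [564.5 237.1  65.1]
bearing [465.2 302.   17. ] [461.7 307.3  17. ]
[[626.7 327.8]
 [624.7 139.4]
 [439.3 137.4]
 [441.4 330.3]] [533.  233.7] [np.float64(185.3), np.float64(188.4), np.float64(185.4), np.float64(193.0)] [np.float64(-0.8), np.float64(-90.6), np.float64(-179.4), np.float64(89.4)]
[[619.2 148.7]
 [433.9 150.9]
 [435.2 338. ]
 [619.5 336.1]] [527.  243.4] [np.float64(187.4), np.float64(185.2), np.float64(187.1), np.float64(184.3)] [np.float64(-90.1), np.float64(179.3), np.float64(89.6), np.float64(-0.6)]
mat [[678.0, -121.0], [632.0, -351.0], [470.0, -320.0], [517.0, -87.0]] [ 574.15041365 -219.76397854]
mat [[625.0, -343.0], [465.0, -310.0], [511.0, -88.0], [669.0, -120.0]] [ 567.56554721 -215.19032809]
dish [548.   -6.3  14. ] [542.2   2.   14. ]
```

```bash
python3 -m crank '{"dp":[[0,0,0],[0,0,0],[0,0,0],[0,0,0],[0,0,0],[0,0,0],[0,0,0],[0,0,0],[0,0,0],[0,0,0]],"dr":[[0,0,-0.133],[0,0,-0.133],[0,0,-0.133],[0,0,-0.133],[0,0,-0.133],[0,0,-0.133],[0,0,-0.133],[0,0,-0.133],[0,0,-0.133],[0,0,-0.133]],"grip":[0.06,0.06,0.06,0.06,0.06,0.06,0.06,0.06,0.06,0.06]}' 20
python3 -m crank '{"dp":[[0.032,0.03,0],[0.032,0.03,0],[0.032,0.03,0],[0.032,0.03,0],[0.032,0.03,0],[0.032,0.03,0],[0.032,0.03,0],[0.032,0.03,0],[0.032,0.03,0],[0.032,0.03,0],[0.032,0.03,0],[0.032,0.03,0]],"dr":[[0,0,0],[0,0,0],[0,0,0],[0,0,0],[0,0,0],[0,0,0],[0,0,0],[0,0,0],[0,0,0],[0,0,0],[0,0,0],[0,0,0]],"grip":[0.06,0.06,0.06,0.06,0.06,0.06,0.06,0.06,0.06,0.06,0.06,0.06]}'
python3 -m crank '{"dp":[[0.04,0,0],[0.04,0,0],[0.04,0,0],[0.04,0,0],[0.04,0,0],[0.04,0,0],[0.04,0,0],[0.04,0,0],[0.04,0,0],[0.04,0,0],[0.04,0,0]],"dr":[[0,0,0],[0,0,0],[0,0,0],[0,0,0],[0,0,0],[0,0,0],[0,0,0],[0,0,0],[0,0,0],[0,0,0],[0,0,0]],"grip":[0.06,0.06,0.06,0.06,0.06,0.06,0.06,0.06,0.06,0.06,0.06]}'
```

```text
time: 1.1
tcp_pos: [145.4, -633.4, 404.1]
tool_rot: [-2.231, -2.21, -0.001]
wrist_force: [-1.0, 0.4, 1.1]
finger_gap: 0.687
grip_force: 0.0
time: 2.3
tcp_pos: [512.0, -253.5, 404.5]
tool_rot: [-2.238, -2.204, 0.001]
wrist_force: [0.3, -0.3, -0.2]
finger_gap: 0.685
grip_force: 0.0
time: 3.4
tcp_pos: [517.5, 186.3, 404.5]
tool_rot: [2.238, 2.204, -0.001]
wrist_force: [0.5, 0.8, 0.8]
finger_gap: 0.694
grip_force: 0.0
```

Run:
```python
from h import *
print(sense()["joint_pos"].round(3));print(delta((482,240,310),-0.01))
```

```text
[ 0.433  0.203 -0.928  1.677  0.167  1.345 -0.539]
(array([ 53.2, -36.3,  94.5]), array([-0.   ,  0.001, -0.006]), array([ 53.3, -36. ,  94.5]))
```

```bash
python3 -m crank '{"dp":[[0.026,-0.018,0],[0.027,-0.018,0.02],[0,0,0.04],[0,0,0.035],[0,0,0],[0,0,0]],"dr":[[0,0,-0.006],[0,0,0],[0,0,0],[0,0,0],[0,0,0],[0,0,0]],"grip":[0.06,0.06,0.06,0.06,0.06,0.06]}'
cat > look.py <<'E'
import sys;from h import *
# look.py name top-box(x0,y0,w) side-box(x0,y0,w): crop pair to one 800-wide picture
n=sys.argv[1];v=list(map(int,sys.argv[2:]));out=np.zeros((400,800,3),np.uint8)
for k,c in enumerate(("top","side")):
    im=cams.camera(c)[:,:,::-1];cv2.imwrite(f"pics/{n}_{c}.png",im);x,y,w=v[3*k:3*k+3]
    cr=cv2.resize(cv2.convertScaleAbs(im[y:y+w,x:x+w],alpha=1.5),None,fx=398/w,fy=398/w,interpolation=cv2.INTER_CUBIC)[:400]
    out[:cr.shape[0],400*k:400*k+cr.shape[1]]=cr
cv2.imwrite(f"pics/{n}.png",out)
E
python3 look.py l1 110 150 120 140 180 180
python3 - <<'E'
from h import *
s=sense();r=R.from_rotvec(s["tool_rot"]);print(s["tcp_pos"])
for dy in(-30,30):
    p=s["tcp_pos"]+r.apply([0,dy,182]);print(p.round(1),proj("top",p).round(1),proj("side",p).round(1))
E
```

```text
time: 4.0
tcp_pos: [482.5, 238.4, 309.9]
tool_rot: [-2.231, -2.211, 0.001]
wrist_force: [0.4, -0.3, 1.1]
finger_gap: 0.689
grip_force: 0.0
[483.27416406 238.78453997 311.64845583]
[453.7 239.3 129.6] [142.5 236.8] [260.5 275.8]
[513.7 238.7 129.7] [144.2 207.6] [222.8 265.8]
```

View pics/l1.png

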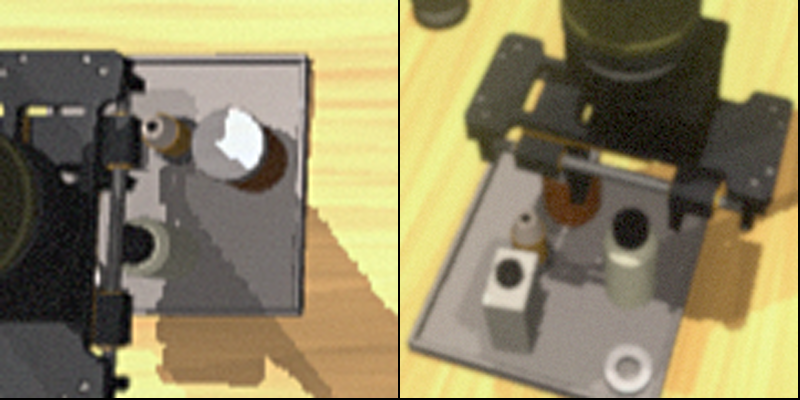

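Run:
```python
import cv2
b=cv2.imread("pics/l1_side.png")[235:310,190:290]
cv2.imwrite("pics/z1.png",cv2.resize(cv2.convertScaleAbs(b,alpha=2.5),(800,600),interpolation=cv2.INTER_CUBIC))
```

```text
(no output)
```

View pics/z1.png

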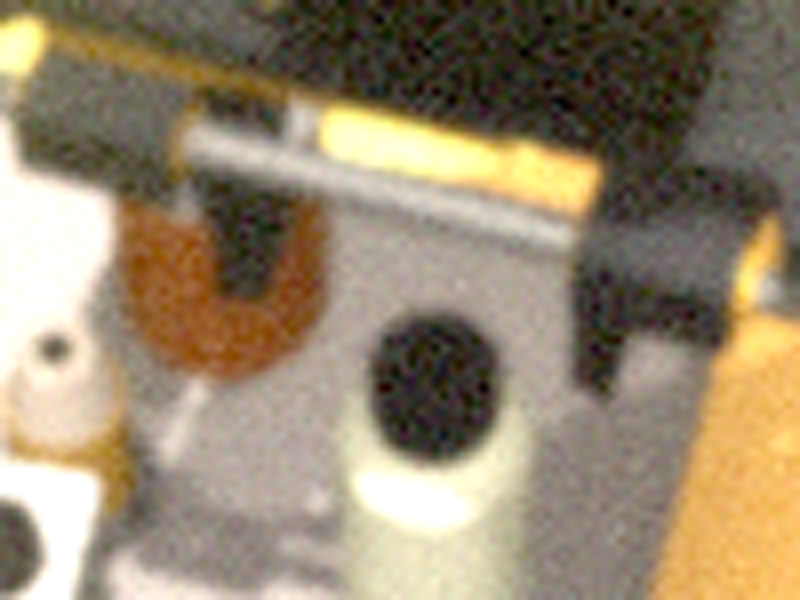

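The side view shows fingertips about 1.5 px right of and 2.4 px below the prediction, so that camera has a few mm of bias. I'll apply the offset to all the side-view picks and compare again.

Run:
```python
from h import *
S=lambda x,y:(140+(x-400+.5)/2.66-.5-1.5,230+(y+.5)/2.66-.5-2.4)
T=lambda x,y:(115+(x+.5)/4.2-.5,160+(y+.5)/4.2-.5)
print("cap",onz("side",242.9,281.1,105))
for n,t,s,z in(("bottle",(145,266),(678,142),105),("tin",(53,130),(531,196),97),("jar",(267,140),(604,45),91),("nozzle",(172,118),(550,129),69)):
    print(n,onz("top",*T(*t),z).round(1),onz("side",*S(*s),z).round(1),tri(T(*t),S(*s)).round(1))
c=np.array([onz("side",*S(*p),18)[:2] for p in((523,36),(777,102),(703,372),(412,284))]);print(c.mean(0))
k=512/800
print("dish",onz("side",385*k-1.5,306*k-2.4,14).round(1))
```

```text
cap [480.56007731 242.07358543 105.        ]
bottle [483.6 235.1 105. ] [481.1 241.4 105. ] [483.2 237.5  97.6]
tin [555.  289.2  97. ] [553.6 293.7  97. ] [555.5 291.3  91.6]
jar [549.6 178.7  91. ] [547.7 180.7  91. ] [549.1 179.2  88.6]
nozzle [565.5 236.2  69. ] [565.8 235.6  69. ] [565.5 235.9  69.7]
[530.86500522 239.85951267]
dish [547.   -3.4  14. ]
```

```bash
python3 -m crank '{"dp":[[0,-0.001,0.02],[0,0,0.02],[0,0,0.02],[0,0,0.02],[0,0,0],[0,0,0],[0,0,0]],"dr":[[0,0,0],[0,0,0],[0,0,0],[0,0,0],[0,0,0],[0,0,0],[0,0,0]],"grip":[0.06,0.06,0.06,0.06,0.06,0.06,0.052]}' 15
python3 - <<'E'
from h import *
im=cams.camera("side");cv2.imwrite("pics/b_pre.png",im[:,:,::-1]);print(delta((482,238,229),-0.01))
E
python3 -m crank '{"dp":[[0,0,0],[0,0,0],[0,0,0],[0,0,0],[0,0,0],[0,0,0]],"dr":[[0,0,0],[0,0,0],[0,0,0],[0,0,0],[0,0,0],[0,0,0]],"grip":[0.035,0.035,0.035,0.035,0.035,0.035]}' 15
python3 - <<'E'
from h import *
im=cams.camera("side")[:,:,::-1].copy();cv2.imwrite("pics/b_post.png",im);print(sense()["tcp_pos"],sense()["finger_gap"]*87)
o=cv2.imread("pics/side0.png");p=cv2.imread("pics/b_pre.png")
# shift of bottle body+cap: phase correlate windows
g=lambda i,b:np.float32(cv2.cvtColor(i,7)[b[1]:b[3],b[0]:b[2]])
for b in((228,270,262,320),(140,230,290,375)):
    w=None;print(cv2.phaseCorrelate(g(o,b),g(p,b)),cv2.phaseCorrelate(g(o,b),g(im,b)))
cv2.imwrite("pics/z2.png",np.hstack([cv2.resize(cv2.convertScaleAbs(i[230:370,180:300],alpha=1.8),(260,303),interpolation=2) for i in(o,p,im)]))
E
```

```text
time: 4.8
tcp_pos: [482.4, 238.9, 231.6]
tool_rot: [2.231, 2.21, 0.004]
wrist_force: [0.3, -0.8, 0.0]
finger_gap: 0.655
grip_force: 0.0
(array([-0.8, -0.2,  2.5]), array([ 0.003, -0.001,  0.001]), array([-0.8, -0.2,  2.5]))
time: 5.45
tcp_pos: [481.7, 238.5, 230.2]
tool_rot: [2.231, 2.211, 0.001]
wrist_force: [-0.6, -0.3, 5.5]
finger_gap: 0.456
grip_force: 15.0
[481.68719746 238.51220699 230.14582199] 39.9646624254872
((-0.2710907701087635, 0.9225690957195205), 0.21324164335926374) ((-0.48637147773828104, 1.632483157409741), 0.21577727185355292)
((0.03765282392785707, 0.03657734503636334), 0.5207614235772027) ((-0.04842767070344678, 0.03412429282025187), 0.5243395562913683)
```

View pics/z2.png

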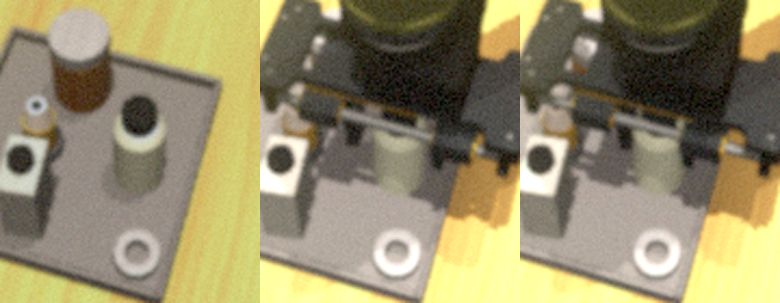

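Bottle gripped (gap 40 mm, as its body), and it moved by less than 1 px. I'll lift it and carry it to the mat.

```bash
python3 -m crank '{"dp":[[0,0,-0.02],[0,0,-0.03],[0,0,-0.03],[0,0,-0.04],[-0.02,0.002,0],[-0.036,0.0035,0],[-0.036,0.0035,0],[-0.036,0.0035,0],[-0.036,0.0035,0],[-0.036,0.0035,0],[-0.036,0.0035,0],[-0.036,0.0035,0],[-0.036,0.0035,0],[-0.036,0.0035,0],[-0.036,0.0035,0],[-0.036,0.0035,0],[-0.036,0.0035,0],[-0.036,0.0035,0],[-0.036,0.0035,0],[0,0,0]],"dr":[[0,0,0],[0,0,0],[0,0,0],[0,0,0],[0,0,0],[0,0,0],[0,0,0],[0,0,0],[0,0,0],[0,0,0],[0,0,0],[0,0,0],[0,0,0],[0,0,0],[0,0,0],[0,0,0],[0,0,0],[0,0,0],[0,0,0],[0,0,0]],"grip":[0.035,0.035,0.035,0.035,0.035,0.035,0.035,0.035,0.035,0.035,0.035,0.035,0.035,0.035,0.035,0.035,0.035,0.035,0.035,0.035]}' 15
python3 -c "
from h import *
print(delta((528,-286,230),-0.01),sense()['joint_pos'].round(2))"
```

```text
time: 7.5
tcp_pos: [526.0, -292.6, 348.0]
tool_rot: [-2.241, -2.202, 0.004]
wrist_force: [-0.5, 0.1, -1.8]
finger_gap: 0.456
grip_force: 15.0
(array([  6.9,   2.1, 117.9]), array([-0.002,  0.002, -0.008]), array([  6.7,   1.9, 118. ])) [ 0.96  0.31 -0.6   1.63  0.19  1.26  0.31]
```

```bash
python3 -m crank '{"dp":[[0.007,0.002,0.03],[0,0,0.04],[0,0,0.03],[0,0,0.01],[0,0,0.005],[0,0,0.003],[0,0,0]],"dr":[[0,0,-0.008],[0,0,0],[0,0,0],[0,0,0],[0,0,0],[0,0,0],[0,0,0]],"grip":[0.035,0.035,0.035,0.035,0.035,0.035,0.035]}'
```

```text
time: 8.2
tcp_pos: [530.4, -279.2, 232.9]
tool_rot: [2.221, 2.219, 0.001]
wrist_force: [0.7, -0.1, -1.6]
finger_gap: 0.455
grip_force: 15.0
```

```bash
python3 -m crank '{"dp":[[0,0,0.002],[0,0,0.0015],[0,0,0],[0,0,0]],"dr":[[0,0,0],[0,0,0],[0,0,0],[0,0,0]],"grip":[0.035,0.035,0.035,0.035]}'
```

```text
time: 8.6
tcp_pos: [529.8, -279.1, 228.5]
tool_rot: [2.222, 2.22, -0.0]
wrist_force: [-0.2, -0.5, -2.1]
finger_gap: 0.455
grip_force: 15.0
```

```bash
python3 -m crank '{"dp":[[0,0,0.001],[0,0,0],[0,0,0]],"dr":[[0,0,0],[0,0,0],[0,0,0]],"grip":[0.035,0.035,0.035]}'
python3 -m crank '{"dp":[[0,0,0],[0,0,0],[0,0,0],[0,0,0]],"dr":[[0,0,0],[0,0,0],[0,0,0],[0,0,0]],"grip":[0.045,0.05,0.06,0.06]}'
```

```text
time: 8.9
tcp_pos: [530.0, -279.1, 228.2]
tool_rot: [2.222, 2.22, -0.001]
wrist_force: [-1.9, 1.2, 5.2]
finger_gap: 0.452
grip_force: 15.0
time: 9.3
tcp_pos: [529.8, -279.0, 227.0]
tool_rot: [-2.222, -2.22, 0.0]
wrist_force: [-0.5, 0.2, -0.2]
finger_gap: 0.652
grip_force: 0.0
```

```bash
python3 -m crank '{"dp":[[0,0,-0.03],[0,0,-0.045],[0,0,-0.045],[0.04,0,0],[0.04,0,0],[0.04,0,0],[0.04,0,0],[0.04,0,0],[0.04,0,0],[0.04,0,0],[0.04,0,0],[0.04,0,0],[0.04,0,0],[0.04,0,0],[0.04,0,0],[0.04,0,0],[0.04,0,0],[0,0,0],[0,0,0]],"dr":[[0,0,0],[0,0,0],[0,0,0],[0,0,0],[0,0,0],[0,0,0],[0,0,0],[0,0,0],[0,0,0],[0,0,0],[0,0,0],[0,0,0],[0,0,0],[0,0,0],[0,0,0],[0,0,0],[0,0,0],[0,0,0],[0,0,0]],"grip":[0.06,0.06,0.06,0.06,0.06,0.06,0.06,0.06,0.06,0.06,0.05,0.05,0.05,0.05,0.05,0.05,0.05,0.05,0.05]}'
python3 - <<'E'
from h import *
a=cv2.imread("pics/top0.png")[160:250,115:210];b=cv2.imread("pics/side0.png")[230:375,140:290]
for n,i,of,box,dv in(("top",a,(115,160),(0,20,27,42),(0,0)),("side",b,(140,230),(35,60,70,95),(1.5,2.4))):
    h=cv2.cvtColor(i,cv2.COLOR_BGR2HSV);m=((h[...,2]>(115 if n=="top" else 85))&(h[...,1]<70)).astype(np.uint8)
    k=np.zeros_like(m);x0,y0,x1,y1=box;k[y0:y1,x0:x1]=m[y0:y1,x0:x1]
    cc=max(cv2.findContours(k,0,1)[0],key=cv2.contourArea)[:,0]
    w=np.array([onz(n,*(p+np.array(of)-np.array(dv)),85)[:2] for p in cc],np.float32)
    r=cv2.minAreaRect(w);print(n,r)
print(delta((555,291,347),0.0))
E
```

```text
time: 11.2
tcp_pos: [529.8, 282.2, 346.9]
tool_rot: [-2.219, -2.223, 0.001]
wrist_force: [-0.1, -0.5, 0.5]
finger_gap: 0.576
grip_force: 0.0
top ((555.9688110351562, 291.4179382324219), (30.330490112304688, 42.77922058105469), 5.223614692687988)
side ((556.5173950195312, 290.0180358886719), (31.988384246826172, 46.90335464477539), 6.219749450683594)
(array([ 8.8, 25.3, -0.1]), array([-0.001, -0.   ,  0.002]), array([ 8.8, 25.2, -0.1]))
```

```bash
python3 -m crank '{"dp":[[0.0085,0.026,0],[0,0,0],[0,0,0.03],[0,0,0.03],[0,0,0.03],[0,0,0.02],[0,0,0.006],[0,0,0],[0,0,0]],"dr":[[0,0,0],[0,0,-0.095],[0,0,0],[0,0,0],[0,0,0],[0,0,0],[0,0,0],[0,0,0],[0,0,0]],"grip":[0.05,0.05,0.05,0.05,0.05,0.05,0.05,0.05,0.05]}' 15
python3 - <<'E'
from h import *
im=cams.camera("side");cv2.imwrite("pics/t_pre.png",im[:,:,::-1]);print(delta((556,290.8,229),0.095))
E
```

```text
time: 12.1
tcp_pos: [557.1, 289.0, 232.4]
tool_rot: [2.115, 2.321, 0.002]
wrist_force: [0.0, 0.9, -0.1]
finger_gap: 0.578
grip_force: 0.0
(array([ 1.5, -0.9,  3.8]), array([ 0.002, -0.   , -0.002]), array([ 1.6, -0.9,  3.8]))
```

```bash
python3 -m crank '{"dp":[[0.0015,-0.001,0.001],[0,0,0],[0,0,0],[0,0,0],[0,0,0],[0,0,0],[0,0,0]],"dr":[[0,0,0],[0,0,0],[0,0,0],[0,0,0],[0,0,0],[0,0,0],[0,0,0]],"grip":[0.05,0.025,0.025,0.025,0.025,0.025,0.025]}' 15
python3 - <<'E'
from h import *
im=cams.camera("side")[:,:,::-1].copy();cv2.imwrite("pics/t_post.png",im);s=sense();print(s["tcp_pos"],s["tool_rot"],s["finger_gap"]*87)
o=cv2.imread("pics/side0.png");p=cv2.imread("pics/t_pre.png")
cv2.imwrite("pics/z3.png",np.hstack([cv2.resize(cv2.convertScaleAbs(i[270:350,160:240],alpha=1.8),(260,260),interpolation=2) for i in(o,p,im)]))
E
```

```text
time: 12.85
tcp_pos: [555.2, 290.9, 230.3]
tool_rot: [2.115, 2.323, -0.0]
wrist_force: [-0.3, 0.0, 0.9]
finger_gap: 0.349
grip_force: 14.9
[555.2056942  290.8793801  230.29611064] [ 2.11452174e+00  2.32338985e+00 -1.43540666e-04] 29.71638758584576
```

View pics/z3.png

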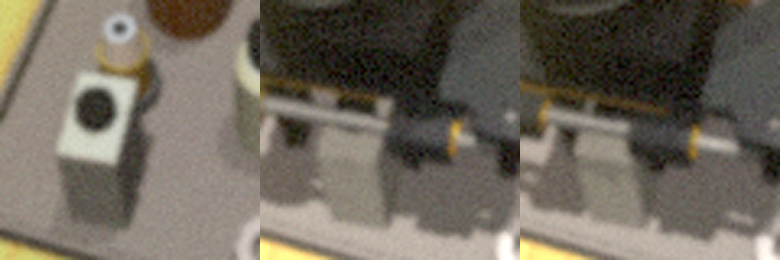

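```bash
python3 -m crank '{"dp":[[0,0,-0.02],[0,0,-0.03],[0,0,-0.03],[0,0,-0.04],[-0.0352,-0.0041,0],[-0.0352,-0.0041,0],[-0.0352,-0.0041,0],[-0.0352,-0.0041,0],[-0.0352,-0.0041,0],[-0.0352,-0.0041,0],[-0.0352,-0.0041,0],[-0.0352,-0.0041,0],[-0.0352,-0.0041,0],[-0.0352,-0.0041,0],[-0.0352,-0.0041,0],[-0.0352,-0.0041,0],[-0.0352,-0.0041,0],[-0.0352,-0.0041,0],[0,0,0],[0,0,0]],"dr":[[0,0,0],[0,0,0],[0,0,0],[0,0,0],[0,0,0],[0,0,0],[0,0,0],[0,0,0],[0,0,0],[0,0,0],[0,0,0],[0,0,0],[0,0,0],[0,0,0],[0,0,0],[0,0,0],[0,0,0],[0,0,0],[0,0,0],[0,0,0]],"grip":[0.025,0.025,0.025,0.025,0.025,0.025,0.025,0.025,0.025,0.025,0.025,0.025,0.025,0.025,0.025,0.025,0.025,0.025,0.025,0.025]}' 15
python3 -m crank '{"dp":[[0,0,0.02],[0,0,0.035],[0,0,0.03],[0,0,0.02],[0,0,0.01],[0,0,0.003],[0,0,0],[0,0,0]],"dr":[[0,0,0],[0,0,0],[0,0,0],[0,0,0],[0,0,0],[0,0,0],[0,0,0],[0,0,0]],"grip":[0.025,0.025,0.025,0.025,0.025,0.025,0.025,0.025]}'
```

```text
time: 14.9
tcp_pos: [543.9, -206.2, 349.6]
tool_rot: [-2.117, -2.32, -0.0]
wrist_force: [-0.2, 1.0, -1.7]
finger_gap: 0.348
grip_force: 14.9
time: 15.7
tcp_pos: [545.0, -204.9, 233.6]
tool_rot: [2.113, 2.322, 0.001]
wrist_force: [0.5, 0.4, -1.3]
finger_gap: 0.35
grip_force: 14.9
```

```bash
python3 -m crank '{"dp":[[0,0,0.002],[0,0,0.001],[0,0,0],[0,0,0]],"dr":[[0,0,0],[0,0,0],[0,0,0],[0,0,0]],"grip":[0.025,0.025,0.025,0.025]}'
```

```text
time: 16.1
tcp_pos: [544.4, -205.2, 229.4]
tool_rot: [2.115, 2.323, -0.0]
wrist_force: [-0.1, -0.7, -1.6]
finger_gap: 0.342
grip_force: 14.9
```

```bash
python3 -m crank '{"dp":[[0,0,0.0015],[0,0,0],[0,0,0]],"dr":[[0,0,0],[0,0,0],[0,0,0]],"grip":[0.025,0.025,0.025]}'
```

```text
time: 16.4
tcp_pos: [544.4, -205.2, 228.1]
tool_rot: [2.114, 2.323, -0.0]
wrist_force: [-1.1, 0.3, 2.3]
finger_gap: 0.341
grip_force: 15.0
```

```bash
python3 -m crank '{"dp":[[0,0,0],[0,0,0],[0,0,0],[0,0,-0.03],[0,0,-0.045],[0,0,-0.045],[0.0348,0.0037,0],[0.0348,0.0037,0],[0.0348,0.0037,0],[0.0348,0.0037,0],[0.0348,0.0037,0],[0.0348,0.0037,0],[0.0348,0.0037,0],[0.0348,0.0037,0],[0.0348,0.0037,0],[0.0348,0.0037,0],[0.0348,0.0037,0],[0,0,0],[0,0,0]],"dr":[[0,0,0],[0,0,0],[0,0,0],[0,0,0],[0,0,0],[0,0,0],[0,0,0],[0,0,0],[0,0,0],[0,0,0],[0,0,0],[0,0,0],[0,0,0],[0,0,0],[0,0,0],[0,0,0],[0,0,0],[0,0,0.1],[0,0,0]],"grip":[0.035,0.045,0.05,0.05,0.05,0.05,0.075,0.075,0.075,0.075,0.075,0.075,0.075,0.075,0.075,0.075,0.075,0.075,0.075]}'
python3 - <<'E'
from h import *
a=cv2.imread("pics/top0.png")[160:250,115:210];b=cv2.imread("pics/side0.png")[230:375,140:290]
for n,i,of,box,dv,th in(("top",a,(115,160),(50,18,80,48),(0,0),115),("side",b,(140,230),(60,0,95,35),(1.5,2.4),95)):
    h=cv2.cvtColor(i,cv2.COLOR_BGR2HSV);m=((h[...,2]>th)&(h[...,1]<60)).astype(np.uint8)
    k=np.zeros_like(m);x0,y0,x1,y1=box;k[y0:y1,x0:x1]=m[y0:y1,x0:x1]
    cc=max(cv2.findContours(k,0,1)[0],key=cv2.contourArea)[:,0]
    w=np.array([onz(n,*(p+np.array(of)-np.array(dv)),91)[:2] for p in cc],np.float32)
    print(n,cv2.fitEllipse(w))
print(delta((549,179.5,347),-0.01))
E
```

```text
time: 18.3
tcp_pos: [548.5, 181.2, 347.6]
tool_rot: [-2.225, -2.217, -0.0]
wrist_force: [-0.6, -0.3, 0.6]
finger_gap: 0.863
grip_force: 0.0
top ((549.9976196289062, 179.3333282470703), (44.81456756591797, 46.43412780761719), 97.2358169555664)
side ((549.37060546875, 178.11480712890625), (44.10405731201172, 45.34760284423828), 82.89295196533203)
(array([-1.7,  0.5,  0.6]), array([-0.   , -0.   ,  0.006]), array([-1.7,  0.5,  0.6]))
```

```bash
python3 -m crank '{"dp":[[-0.002,0.001,0.02],[0,0,0.03],[0,0,0.03],[0,0,0.025],[0,0,0.009],[0,0,0.003],[0,0,0],[0,0,0],[0,0,0]],"dr":[[0,0,0.006],[0,0,0],[0,0,0],[0,0,0],[0,0,0],[0,0,0],[0,0,0],[0,0,0],[0,0,0]],"grip":[0.075,0.075,0.075,0.075,0.075,0.075,0.075,0.075,0.065]}' 20
python3 -c "
from h import *
cv2.imwrite('pics/j_pre.png',cams.camera('side')[:,:,::-1])"
python3 -m crank '{"dp":[[0,0,0],[0,0,0],[0,0,0],[0,0,0],[0,0,0]],"dr":[[0,0,0],[0,0,0],[0,0,0],[0,0,0],[0,0,0]],"grip":[0.043,0.043,0.043,0.043,0.043]}' 20
python3 - <<'E'
from h import *
im=cams.camera("side")[:,:,::-1].copy();cv2.imwrite("pics/j_post.png",im);s=sense();print(s["tcp_pos"],s["tool_rot"],s["finger_gap"]*87)
o=cv2.imread("pics/side0.png");p=cv2.imread("pics/j_pre.png")
cv2.imwrite("pics/z4.png",np.hstack([cv2.resize(cv2.convertScaleAbs(i[225:305,180:260],alpha=1.8),(260,260),interpolation=2) for i in(o,p,im)]))
E
```

```text
time: 19.2
tcp_pos: [550.4, 177.9, 232.0]
tool_rot: [2.234, 2.207, 0.003]
wrist_force: [0.4, 0.3, 0.4]
finger_gap: 0.828
grip_force: 0.0
time: 19.75
tcp_pos: [549.8, 177.8, 230.7]
tool_rot: [-2.234, -2.208, 0.001]
wrist_force: [-2.4, 0.5, 0.9]
finger_gap: 0.551
grip_force: 20.0
[549.77997254 177.80840646 230.74391628] [-2.23451784e+00 -2.20809742e+00  6.84321642e-04] 47.839637286250365
```

View pics/z4.png

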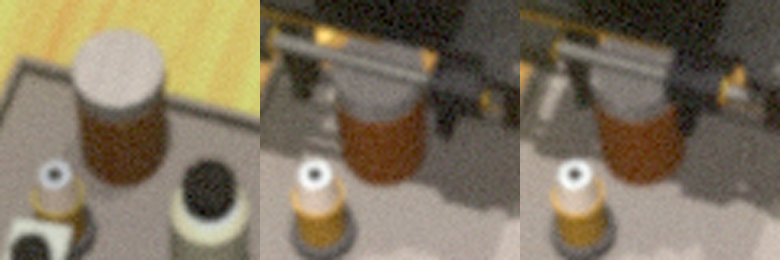

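```bash
python3 -m crank '{"dp":[[0,0,-0.02],[0,0,-0.03],[0,0,-0.03],[0,0,-0.04],[-0.0315,0.0012,0],[-0.0315,0.0012,0],[-0.0315,0.0012,0],[-0.0315,0.0012,0],[-0.0315,0.0012,0],[-0.0315,0.0012,0],[-0.0315,0.0012,0],[-0.0315,0.0012,0],[-0.0315,0.0012,0],[-0.0315,0.0012,0],[0,0,0],[0,0,0]],"dr":[[0,0,0],[0,0,0],[0,0,0],[0,0,0],[0,0,0],[0,0,0],[0,0,0],[0,0,0],[0,0,0],[0,0,0],[0,0,0],[0,0,0],[0,0,0],[0,0,0],[0,0,0],[0,0,0]],"grip":[0.043,0.043,0.043,0.043,0.043,0.043,0.043,0.043,0.043,0.043,0.043,0.043,0.043,0.043,0.043,0.043]}' 20
python3 -m crank '{"dp":[[0,0,0.02],[0,0,0.035],[0,0,0.03],[0,0,0.02],[0,0,0.01],[0,0,0.0045],[0,0,0.001],[0,0,0],[0,0,0],[0,0,0]],"dr":[[0,0,0],[0,0,0],[0,0,0],[0,0,0],[0,0,0],[0,0,0],[0,0,0],[0,0,0],[0,0,0],[0,0,0]],"grip":[0.043,0.043,0.043,0.043,0.043,0.043,0.043,0.043,0.043,0.043]}'
```

```text
time: 21.4
tcp_pos: [557.9, -138.3, 350.1]
tool_rot: [-2.236, -2.205, 0.0]
wrist_force: [0.5, 1.3, -1.9]
finger_gap: 0.554
grip_force: 19.9
time: 22.4
tcp_pos: [558.5, -137.5, 231.1]
tool_rot: [2.234, 2.207, 0.001]
wrist_force: [0.2, 0.3, -1.4]
finger_gap: 0.555
grip_force: 19.9
```

```bash
python3 -m crank '{"dp":[[0,0,0.001],[0,0,0.001],[0,0,0],[0,0,0]],"dr":[[0,0,0],[0,0,0],[0,0,0],[0,0,0]],"grip":[0.043,0.043,0.043,0.043]}'
python3 -m crank '{"dp":[[0,0,0.0005],[0,0,0.0005],[0,0,0],[0,0,0]],"dr":[[0,0,0],[0,0,0],[0,0,0],[0,0,0]],"grip":[0.043,0.043,0.043,0.043]}'
```

```text
time: 22.8
tcp_pos: [558.3, -137.4, 228.7]
tool_rot: [2.234, 2.208, -0.0]
wrist_force: [-1.6, -0.5, 2.7]
finger_gap: 0.558
grip_force: 20.0
time: 23.2
tcp_pos: [558.4, -137.4, 228.6]
tool_rot: [2.234, 2.207, -0.001]
wrist_force: [-3.9, 0.3, 9.5]
finger_gap: 0.552
grip_force: 20.0
```

```bash
python3 -m crank '{"dp":[[0,0,0],[0,0,0],[0,0,0],[0,0,-0.03],[0,0,-0.045],[0,0,-0.045],[0.034,0.0002,0],[0.034,0.0002,0],[0.034,0.0002,0],[0.034,0.0002,0],[0.034,0.0002,0],[0.034,0.0002,0],[0.034,0.0002,0],[0.034,0.0002,0],[0.034,0.0002,0],[0.034,0.0002,0],[0.034,0.0002,0],[0,0,0],[0,0,0]],"dr":[[0,0,0],[0,0,0],[0,0,0],[0,0,0],[0,0,0],[0,0,0],[0,0,0],[0,0,0],[0,0,0],[0,0,0],[0,0,0],[0,0,0],[0,0,0],[0,0,0],[0,0,0],[0,0,0],[0,0,0],[0,0,0],[0,0,0]],"grip":[0.055,0.065,0.07,0.07,0.07,0.07,0.045,0.045,0.045,0.045,0.045,0.045,0.045,0.045,0.045,0.045,0.045,0.045,0.045]}'
python3 look.py l2 110 150 170 100 120 280
python3 -c "
from h import *
print(delta((565.5,236,202),-0.012))"
```

```text
time: 25.1
tcp_pos: [564.5, 237.5, 346.7]
tool_rot: [-2.232, -2.21, 0.001]
wrist_force: [0.7, -0.0, -0.7]
finger_gap: 0.513
grip_force: 0.0
(array([  0.9,   0.3, 144.8]), array([-0.   ,  0.001, -0.002]), array([  0.7,   0.2, 144.8]))
```

View pics/l2.png

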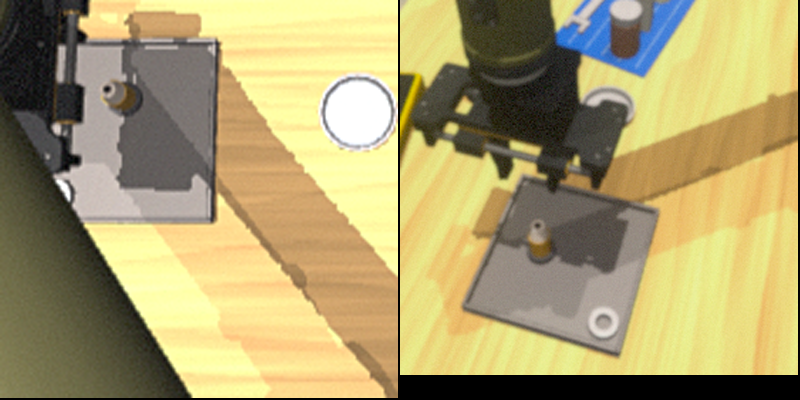

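The tray now holds only the nozzle and the bearing, and the containers stand on the mat. Next I'll grip the nozzle and measure the dish.

```bash
python3 -m crank '{"dp":[[0,0,0.03],[0,0,0.035],[0,0,0.035],[0,0,0.025],[0,0,0.01],[0,0,0.008],[0,0,0],[0,0,0],[0,0,0],[0,0,0],[0,0,0],[0,0,0]],"dr":[[0,0,0],[0,0,0],[0,0,0],[0,0,0],[0,0,0],[0,0,0],[0,0,0],[0,0,0],[0,0,0],[0,0,0],[0,0,0],[0,0,0]],"grip":[0.045,0.045,0.045,0.045,0.045,0.045,0.045,0.035,0.02,0.02,0.02,0.02]}' 20
python3 - <<'E'
from h import *
s=sense();print(s["finger_gap"]*87,s["tcp_pos"])
a=cv2.imread("pics/top0.png");b=cv2.imread("pics/side0.png")
for n,i,c,dv in(("top",a,(263,198),(0,0)),("side",b,(246,196),(1.5,2.4))):
    x0,y0=c[0]-25,c[1]-25;h=cv2.cvtColor(i[y0:y0+50,x0:x0+50],cv2.COLOR_BGR2HSV)
    m=(h[...,1]<75).astype(np.uint8)
    cc=cv2.convexHull(max(cv2.findContours(m,0,1)[0],key=cv2.contourArea))[:,0]
    w=np.array([onz(n,*(p+np.array([x0,y0])-np.array(dv)),14)[:2] for p in cc],np.float32);print(n,cv2.fitEllipse(w))
E
```

```text
time: 26.4
tcp_pos: [564.9, 236.9, 205.1]
tool_rot: [2.234, 2.208, 0.001]
wrist_force: [-1.3, -0.5, 5.7]
finger_gap: 0.291
grip_force: 20.0
25.32883690141459 [564.91010162 236.86251074 205.07081759]
top ((549.4193725585938, -4.778639793395996), (81.58116912841797, 82.6014404296875), 62.30593490600586)
side ((548.9624633789062, -5.8668999671936035), (80.57124328613281, 85.48589324951172), 14.053099632263184)
```

```bash
python3 -m crank '{"dp":[[0,0,-0.02],[0,0,-0.04],[-0.0303,-0.0016,0],[-0.0303,-0.0016,0],[-0.0303,-0.0016,0],[-0.0303,-0.0016,0],[-0.0303,-0.0016,0],[-0.0303,-0.0016,0],[-0.0303,-0.0016,0],[-0.0303,-0.0016,0],[0,0,0],[0,0,0],[0,0,0.02],[0,0,0.02],[0,0,0.012],[0,0,0.004],[0,0,0],[0,0,0]],"dr":[[0,0,0],[0,0,0],[0,0,0],[0,0,0],[0,0,0],[0,0,0],[0,0,0],[0,0,0],[0,0,0],[0,0,0],[0,0,0],[0,0,0],[0,0,0],[0,0,0],[0,0,0],[0,0,0],[0,0,0],[0,0,0]],"grip":[0.02,0.02,0.02,0.02,0.02,0.02,0.02,0.02,0.02,0.02,0.02,0.02,0.02,0.02,0.02,0.02,0.02,0.02]}' 20
```

```text
time: 28.2
tcp_pos: [549.5, -5.2, 208.9]
tool_rot: [2.234, 2.208, 0.001]
wrist_force: [0.5, 0.4, -1.3]
finger_gap: 0.29
grip_force: 20.0
```

```bash
python3 -m crank '{"dp":[[0,0,0.002],[0,0,0.001],[0,0,0],[0,0,0]],"dr":[[0,0,0],[0,0,0],[0,0,0],[0,0,0]],"grip":[0.02,0.02,0.02,0.02]}'
```

```text
time: 28.6
tcp_pos: [549.1, -5.7, 205.4]
tool_rot: [2.235, 2.208, -0.0]
wrist_force: [0.7, -0.1, -1.6]
finger_gap: 0.288
grip_force: 20.0
```

```bash
python3 -m crank '{"dp":[[0,0,0.001],[0,0,0.0005],[0,0,0],[0,0,0]],"dr":[[0,0,0],[0,0,0],[0,0,0],[0,0,0]],"grip":[0.02,0.02,0.02,0.02]}'
```

```text
time: 29.0
tcp_pos: [549.2, -5.6, 204.1]
tool_rot: [2.235, 2.208, -0.0]
wrist_force: [-1.4, -0.5, 4.0]
finger_gap: 0.294
grip_force: 20.0
```

```bash
python3 -m crank '{"dp":[[0,0,0],[0,0,0],[0,0,0],[0,0,-0.03],[0,0,-0.04],[0,0,-0.04],[0,0,-0.035],[-0.033,0.0027,0],[-0.033,0.0027,0],[-0.033,0.0027,0],[-0.033,0.0027,0],[0,0,0],[0,0,0]],"dr":[[0,0,0],[0,0,0],[0,0,0],[0,0,0],[0,0,0],[0,0,0],[0,0,0],[0,0,0],[0,0,0],[0,0,0],[0,0,0],[0,0,0],[0,0,0]],"grip":[0.035,0.045,0.045,0.045,0.045,0.045,0.045,0.072,0.072,0.072,0.072,0.072,0.072]}'
python3 look.py l3 200 130 200 180 60 160
python3 -c "
from h import *
print(delta((558.4,-137.4,228.6),-0.012))"
```

```text
time: 30.3
tcp_pos: [558.2, -138.6, 348.4]
tool_rot: [-2.236, -2.205, -0.0]
wrist_force: [0.1, 0.5, 0.4]
finger_gap: 0.82
grip_force: 0.0
(array([ -1.1,   0. , 120.1]), array([-0.   , -0.001,  0.002]), array([ -1. ,   0. , 120.1]))
```

View pics/l3.png

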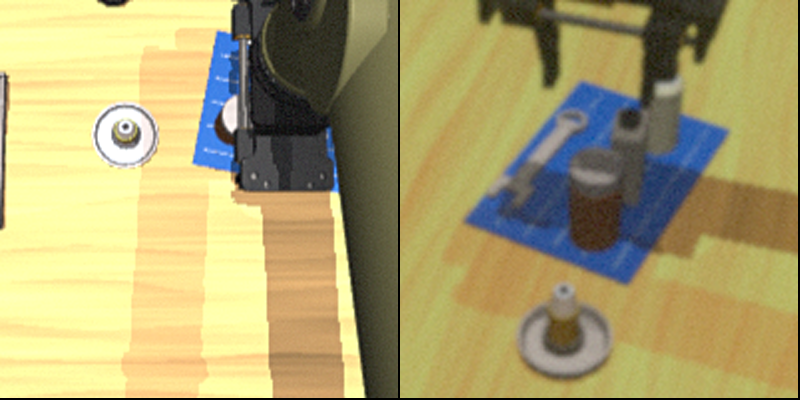

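The nozzle stands upright in the dish, with the containers upright on the mat. I'll pick up the jar.

```bash
python3 -m crank '{"dp":[[0,0,0.03],[0,0,0.035],[0,0,0.03],[0,0,0.018],[0,0,0.005],[0,0,0],[0,0,0],[0,0,0],[0,0,0],[0,0,0],[0,0,0],[0,0,0]],"dr":[[0,0,0],[0,0,0],[0,0,0],[0,0,0],[0,0,0],[0,0,0],[0,0,0],[0,0,0],[0,0,0],[0,0,0],[0,0,0],[0,0,0]],"grip":[0.072,0.072,0.072,0.072,0.072,0.072,0.072,0.06,0.043,0.043,0.043,0.043]}' 20
python3 -m crank '{"dp":[[0,0,-0.02],[0,0,-0.03],[0,0,-0.03],[0,0,-0.04],[0.0315,-0.0012,0],[0.0315,-0.0012,0],[0.0315,-0.0012,0],[0.0315,-0.0012,0],[0.0315,-0.0012,0],[0.0315,-0.0012,0],[0.0315,-0.0012,0],[0.0315,-0.0012,0],[0.0315,-0.0012,0],[0.0315,-0.0012,0],[0,0,0],[0,0,0],[0,0,0],[0,0,0]],"dr":[[0,0,0],[0,0,0],[0,0,0],[0,0,0],[0,0,0],[0,0,0],[0,0,0],[0,0,0],[0,0,0],[0,0,0],[0,0,0],[0,0,0],[0,0,0],[0,0,0],[0,0,0],[0,0,0],[0,0,0],[0,0,0]],"grip":[0.043,0.043,0.043,0.043,0.043,0.043,0.043,0.043,0.043,0.043,0.043,0.043,0.043,0.043,0.043,0.043,0.043,0.043]}' 20
python3 -c "
from h import *
print(delta((549.8,177.8,230.7),-0.012))"
```

```text
time: 31.6
tcp_pos: [558.3, -137.9, 231.0]
tool_rot: [2.235, 2.208, -0.001]
wrist_force: [-1.7, -0.4, 3.1]
finger_gap: 0.551
grip_force: 19.9
time: 33.4
tcp_pos: [550.5, 175.8, 350.4]
tool_rot: [2.237, 2.205, -0.001]
wrist_force: [0.5, -0.1, -2.1]
finger_gap: 0.547
grip_force: 20.0
(array([  2.1,  -0.7, 119.7]), array([-0.   ,  0.001, -0.002]), array([  2. ,  -0.7, 119.7]))
```

```bash
python3 -m crank '{"dp":[[0.0015,-0.0005,0.02],[0,0,0.03],[0,0,0.03],[0,0,0.02],[0,0,0.01],[0,0,0.0035],[0,0,0],[0,0,0],[0,0,0]],"dr":[[0,0,0],[0,0,0],[0,0,0],[0,0,0],[0,0,0],[0,0,0],[0,0,0],[0,0,0],[0,0,0]],"grip":[0.043,0.043,0.043,0.043,0.043,0.043,0.043,0.043,0.043]}'
```

```text
time: 34.3
tcp_pos: [550.1, 179.1, 238.4]
tool_rot: [2.234, 2.207, 0.002]
wrist_force: [0.0, -0.3, -1.3]
finger_gap: 0.552
grip_force: 19.9
```

```bash
python3 -m crank '{"dp":[[-0.001,0,0.002],[0,0,0.001],[0,0,0],[0,0,0],[0,0,0]],"dr":[[0,0,0],[0,0,0],[0,0,0],[0,0,0],[0,0,0]],"grip":[0.043,0.043,0.043,0.043,0.043]}'
```

```text
time: 34.8
tcp_pos: [549.6, 177.9, 234.2]
tool_rot: [2.235, 2.208, -0.0]
wrist_force: [-0.3, -0.9, -1.5]
finger_gap: 0.548
grip_force: 19.9
```

```bash
python3 -m crank '{"dp":[[-0.0005,0,0.001],[0,0,0.0005],[0,0,0],[0,0,0]],"dr":[[0,0,0],[0,0,0],[0,0,0],[0,0,0]],"grip":[0.043,0.043,0.043,0.043]}'
```

```text
time: 35.2
tcp_pos: [549.6, 177.5, 233.0]
tool_rot: [2.234, 2.208, 0.0]
wrist_force: [-1.2, -0.4, 3.0]
finger_gap: 0.551
grip_force: 19.9
```

```bash
python3 -m crank '{"dp":[[0,0,0],[0,0,0],[0,0,0],[0,0,-0.03],[0,0,-0.045],[0,0,-0.04],[-0.0348,0,0],[-0.0348,0,0],[-0.0348,0,0],[-0.0348,0,0],[-0.0348,0,0],[-0.0348,0,0],[-0.0348,0,0],[-0.0348,0,0],[-0.0348,0,0],[-0.0348,0,0],[-0.0348,0,0],[0,0,0],[0,0,0],[0,0,0]],"dr":[[0,0,0],[0,0,0],[0,0,0],[0,0,0],[0,0,0],[0,0,0],[0,0,0],[0,0,0],[0,0,0],[0,0,0],[0,0,0],[0,0,0],[0,0,0],[0,0,0],[0,0,0],[0,0,0],[0,0,0],[0,0,-0.107],[0,0,0],[0,0,0]],"grip":[0.055,0.065,0.072,0.072,0.072,0.072,0.05,0.05,0.05,0.05,0.05,0.05,0.05,0.05,0.05,0.05,0.05,0.05,0.05,0.05]}'
python3 -c "
from h import *
print(delta((544.4,-205.2,228.1),0.095))"
```

```text
time: 37.2
tcp_pos: [545.2, -204.5, 347.7]
tool_rot: [-2.115, -2.323, -0.001]
wrist_force: [0.1, 0.8, -0.6]
finger_gap: 0.578
grip_force: 0.0
(array([ -0.7,  -0.8, 119.6]), array([ 0.   , -0.001, -0.001]), array([ -0.6,  -0.8, 119.6]))
```

```bash
python3 -m crank '{"dp":[[-0.0005,-0.0008,0.03],[0,0,0.035],[0,0,0.03],[0,0,0.018],[0,0,0.006],[0,0,0],[0,0,0],[0,0,0],[0,0,0],[0,0,0],[0,0,0],[0,0,0]],"dr":[[0,0,0],[0,0,0],[0,0,0],[0,0,0],[0,0,0],[0,0,0],[0,0,0],[0,0,0],[0,0,0],[0,0,0],[0,0,0],[0,0,0]],"grip":[0.05,0.05,0.05,0.05,0.05,0.05,0.05,0.04,0.025,0.025,0.025,0.025]}' 15
python3 -m crank '{"dp":[[0,0,-0.02],[0,0,-0.03],[0,0,-0.03],[0,0,-0.04],[0.0352,0.0041,0],[0.0352,0.0041,0],[0.0352,0.0041,0],[0.0352,0.0041,0],[0.0352,0.0041,0],[0.0352,0.0041,0],[0.0352,0.0041,0],[0.0352,0.0041,0],[0.0352,0.0041,0],[0.0352,0.0041,0],[0.0352,0.0041,0],[0.0352,0.0041,0],[0.0352,0.0041,0],[0.0352,0.0041,0],[0,0,0],[0,0,0]],"dr":[[0,0,0],[0,0,0],[0,0,0],[0,0,0],[0,0,0],[0,0,0],[0,0,0],[0,0,0],[0,0,0],[0,0,0],[0,0,0],[0,0,0],[0,0,0],[0,0,0],[0,0,0],[0,0,0],[0,0,0],[0,0,0],[0,0,0],[0,0,0]],"grip":[0.025,0.025,0.025,0.025,0.025,0.025,0.025,0.025,0.025,0.025,0.025,0.025,0.025,0.025,0.025,0.025,0.025,0.025,0.025,0.025]}' 15
python3 -m crank '{"dp":[[0,0,0],[0,0,0]],"dr":[[0,0,0],[0,0,0]],"grip":[0.025,0.025]}'
python3 -c "
from h import *
print(delta((555.2,290.9,230.3),0.095))"
```

```text
time: 38.4
tcp_pos: [544.4, -206.1, 229.2]
tool_rot: [2.113, 2.324, -0.0]
wrist_force: [-1.3, -0.1, 3.0]
finger_gap: 0.344
grip_force: 15.0
time: 40.4
tcp_pos: [554.0, 291.1, 348.1]
tool_rot: [-2.11, -2.327, 0.002]
wrist_force: [0.8, 0.3, -2.2]
finger_gap: 0.343
grip_force: 15.0
time: 40.6
tcp_pos: [555.3, 288.3, 348.4]
tool_rot: [2.116, 2.321, -0.002]
wrist_force: [0.1, 0.0, -0.7]
finger_gap: 0.346
grip_force: 15.0
(array([2.800e+00, 1.000e-01, 1.181e+02]), array([-0.   ,  0.001, -0.003]), array([2.600e+00, 1.000e-01, 1.181e+02]))
```

```bash
python3 -m crank '{"dp":[[0.0012,0,0.02],[0,0,0.03],[0,0,0.03],[0,0,0.02],[0,0,0.01],[0,0,0.003],[0,0,0],[0,0,0],[0,0,0],[0,0,0]],"dr":[[0,0,-0.002],[0,0,0],[0,0,0],[0,0,0],[0,0,0],[0,0,0],[0,0,0],[0,0,0],[0,0,0],[0,0,0]],"grip":[0.025,0.025,0.025,0.025,0.025,0.025,0.025,0.025,0.025,0.025]}'
```

```text
time: 41.6
tcp_pos: [554.8, 291.4, 236.6]
tool_rot: [2.111, 2.326, 0.002]
wrist_force: [-0.8, -0.9, -2.0]
finger_gap: 0.34
grip_force: 15.0
```

```bash
python3 -m crank '{"dp":[[-0.0005,0,0.002],[0,0,0.001],[0,0,0],[0,0,0],[0,0,0]],"dr":[[0,0,0.002],[0,0,0],[0,0,0],[0,0,0],[0,0,0]],"grip":[0.025,0.025,0.025,0.025,0.025]}'
```

```text
time: 42.1
tcp_pos: [554.6, 290.8, 232.7]
tool_rot: [-2.113, -2.324, 0.0]
wrist_force: [0.4, -0.3, -1.0]
finger_gap: 0.344
grip_force: 15.0
```

```bash
python3 -m crank '{"dp":[[-0.0007,0.0005,0.001],[0,0,0.0005],[0,0,0],[0,0,0]],"dr":[[0,0,0],[0,0,0],[0,0,0],[0,0,0]],"grip":[0.025,0.025,0.025,0.025]}'
```

```text
time: 42.5
tcp_pos: [555.3, 290.0, 231.3]
tool_rot: [2.113, 2.324, -0.0]
wrist_force: [0.1, 0.5, -0.8]
finger_gap: 0.341
grip_force: 15.0
```

```bash
python3 -m crank '{"dp":[[0,0,0.0007],[0,0,0],[0,0,0]],"dr":[[0,0,0],[0,0,0],[0,0,0]],"grip":[0.025,0.025,0.025]}'
```

```text
time: 42.8
tcp_pos: [555.2, 290.1, 231.3]
tool_rot: [2.113, 2.324, -0.0]
wrist_force: [-1.8, -1.6, 5.6]
finger_gap: 0.344
grip_force: 15.0
```

```bash
python3 -m crank '{"dp":[[0,0,0],[0,0,0],[0,0,0],[0,0,-0.03],[0,0,-0.045],[0,0,-0.042],[0,0,0]],"dr":[[0,0,0],[0,0,0],[0,0,0],[0,0,0],[0,0,0],[0,0,0],[0,0,0.107]],"grip":[0.035,0.045,0.05,0.05,0.05,0.05,0.058]}'
python3 -m crank '{"dp":[[-0.038,-0.0012,0],[-0.038,-0.0012,0],[-0.038,-0.0012,0],[-0.038,-0.0012,0],[-0.038,-0.0012,0],[-0.038,-0.0012,0],[-0.038,-0.0012,0],[-0.038,-0.0012,0],[-0.038,-0.0012,0],[-0.038,-0.0012,0],[-0.038,-0.0012,0],[-0.038,-0.0012,0],[-0.038,-0.0012,0],[-0.038,-0.0012,0],[-0.038,-0.0012,0],[0,0,0],[0,0,0],[0,0,0],[0,0,0]],"dr":[[0,0,0],[0,0,0],[0,0,0],[0,0,0],[0,0,0],[0,0,0],[0,0,0],[0,0,0],[0,0,0],[0,0,0],[0,0,0],[0,0,0],[0,0,0],[0,0,0],[0,0,0],[0,0,0],[0,0,0],[0,0,0],[0,0,0]],"grip":[0.058,0.058,0.058,0.058,0.058,0.058,0.058,0.058,0.058,0.058,0.058,0.058,0.058,0.058,0.058,0.058,0.058,0.058,0.058]}'
python3 -c "
from h import *
print(delta((529.8,-279,228),-0.012))"
```

```text
time: 43.5
tcp_pos: [556.2, 292.0, 353.9]
tool_rot: [2.235, 2.204, 0.016]
wrist_force: [0.0, 0.8, -0.8]
finger_gap: 0.61
grip_force: 0.0
time: 45.4
tcp_pos: [530.8, -277.9, 347.7]
tool_rot: [2.232, 2.211, 0.0]
wrist_force: [0.4, -0.4, -0.3]
finger_gap: 0.663
grip_force: 0.0
(array([ -1.1,  -1. , 119.7]), array([ 0.   , -0.   ,  0.003]), array([ -1.1,  -1. , 119.7]))
```

```bash
python3 -m crank '{"dp":[[-0.001,-0.001,0.03],[0,0,0.035],[0,0,0.03],[0,0,0.018],[0,0,0.006],[0,0,0],[0,0,0],[0,0,0],[0,0,0],[0,0,0],[0,0,0],[0,0,0]],"dr":[[0,0,0.003],[0,0,0],[0,0,0],[0,0,0],[0,0,0],[0,0,0],[0,0,0],[0,0,0],[0,0,0],[0,0,0],[0,0,0],[0,0,0]],"grip":[0.058,0.058,0.058,0.058,0.058,0.058,0.058,0.05,0.035,0.035,0.035,0.035]}' 15
python3 -m crank '{"dp":[[0,0,-0.02],[0,0,-0.03],[0,0,-0.03],[0,0,-0.04],[0.0369,-0.0039,0],[0.0369,-0.0039,0],[0.0369,-0.0039,0],[0.0369,-0.0039,0],[0.0369,-0.0039,0],[0.0369,-0.0039,0],[0.0369,-0.0039,0],[0.0369,-0.0039,0],[0.0369,-0.0039,0],[0.0369,-0.0039,0],[0.0369,-0.0039,0],[0.0369,-0.0039,0],[0.0369,-0.0039,0],[0.0369,-0.0039,0],[0,0,0],[0,0,0]],"dr":[[0,0,0],[0,0,0],[0,0,0],[0,0,0],[0,0,0],[0,0,0],[0,0,0],[0,0,0],[0,0,0],[0,0,0],[0,0,0],[0,0,0],[0,0,0],[0,0,0],[0,0,0],[0,0,0],[0,0,0],[0,0,0],[0,0,0],[0,0,0]],"grip":[0.035,0.035,0.035,0.035,0.035,0.035,0.035,0.035,0.035,0.035,0.035,0.035,0.035,0.035,0.035,0.035,0.035,0.035,0.035,0.035]}' 15
python3 -m crank '{"dp":[[0,0,0],[0,0,0]],"dr":[[0,0,0],[0,0,0]],"grip":[0.035,0.035]}'
python3 -c "
from h import *
print(delta((481.7,238.5,230.1),-0.012))"
```

```text
time: 46.6
tcp_pos: [529.6, -280.8, 229.1]
tool_rot: [2.237, 2.204, 0.0]
wrist_force: [-0.2, -0.8, 3.0]
finger_gap: 0.455
grip_force: 15.0
time: 48.6
tcp_pos: [481.8, 237.6, 348.1]
tool_rot: [-2.234, -2.208, 0.002]
wrist_force: [0.2, -0.7, -1.1]
finger_gap: 0.457
grip_force: 15.0
time: 48.8
tcp_pos: [483.0, 235.1, 348.2]
tool_rot: [2.241, 2.201, -0.002]
wrist_force: [-0.1, -0.5, -0.9]
finger_gap: 0.457
grip_force: 15.0
(array([  3.5,  -1.3, 118.1]), array([-0.   ,  0.001, -0.006]), array([  3.4,  -1.3, 118.1]))
```

```bash
python3 -m crank '{"dp":[[0.0005,-0.0008,0.02],[0,0,0.03],[0,0,0.03],[0,0,0.02],[0,0,0.01],[0,0,0.003],[0,0,0],[0,0,0],[0,0,0],[0,0,0]],"dr":[[0,0,-0.003],[0,0,0],[0,0,0],[0,0,0],[0,0,0],[0,0,0],[0,0,0],[0,0,0],[0,0,0],[0,0,0]],"grip":[0.035,0.035,0.035,0.035,0.035,0.035,0.035,0.035,0.035,0.035]}'
python3 -m crank '{"dp":[[0,0,0.002],[0,0,0],[0,0,0],[0,0,0]],"dr":[[0,0,0],[0,0,0],[0,0,0],[0,0,0]],"grip":[0.035,0.035,0.035,0.035]}'
```

```text
time: 49.8
tcp_pos: [481.9, 237.4, 236.3]
tool_rot: [2.234, 2.207, 0.002]
wrist_force: [0.0, -0.2, -1.0]
finger_gap: 0.455
grip_force: 15.0
time: 50.2
tcp_pos: [481.6, 237.3, 233.5]
tool_rot: [2.235, 2.208, -0.0]
wrist_force: [0.5, -0.3, -2.7]
finger_gap: 0.457
grip_force: 15.0
```

```bash
python3 -m crank '{"dp":[[-0.0005,0,0.0015],[0,0,0],[0,0,0],[0,0,0]],"dr":[[0,0,0],[0,0,0],[0,0,0],[0,0,0]],"grip":[0.035,0.035,0.035,0.035]}'
python3 -m crank '{"dp":[[0,0,0.0007],[0,0,0],[0,0,0]],"dr":[[0,0,0],[0,0,0],[0,0,0]],"grip":[0.035,0.035,0.035]}'
```

```text
time: 50.6
tcp_pos: [481.6, 236.8, 232.0]
tool_rot: [-2.235, -2.208, 0.0]
wrist_force: [-0.1, 0.2, -0.9]
finger_gap: 0.456
grip_force: 15.0
time: 50.9
tcp_pos: [481.6, 236.7, 231.3]
tool_rot: [-2.235, -2.208, 0.0]
wrist_force: [0.4, -0.4, -1.6]
finger_gap: 0.456
grip_force: 15.0
```

```bash
python3 -m crank '{"dp":[[0,0,0.0007],[0,0,0],[0,0,0]],"dr":[[0,0,0],[0,0,0],[0,0,0]],"grip":[0.035,0.035,0.035]}'
```

```text
time: 51.2
tcp_pos: [481.8, 236.9, 231.1]
tool_rot: [2.234, 2.208, 0.0]
wrist_force: [-1.6, -0.4, 5.0]
finger_gap: 0.454
grip_force: 15.0
```

Contact. I'll release, rise, move the arm away towards the robot's right, and compare with the start pictures.

```bash
python3 -m crank '{"dp":[[0,0,0],[0,0,0],[0,0,0],[0,0,-0.03],[0,0,-0.045],[0,0,-0.045],[-0.04,0,0],[-0.04,0,0],[-0.04,0,0],[-0.04,0,0],[-0.04,0,0],[-0.04,0,0],[-0.04,0,0],[-0.04,0,0],[-0.04,0,0],[-0.04,0,0],[-0.04,0,0],[0,0,0],[0,0,0]],"dr":[[0,0,0],[0,0,0],[0,0,0],[0,0,0],[0,0,0],[0,0,0],[0,0,0],[0,0,0],[0,0,0],[0,0,0],[0,0,0],[0,0,0],[0,0,0],[0,0,0],[0,0,0],[0,0,0],[0,0,0],[0,0,0],[0,0,0]],"grip":[0.045,0.055,0.06,0.06,0.06,0.06,0.06,0.06,0.06,0.06,0.06,0.06,0.06,0.06,0.06,0.06,0.06,0.06,0.06]}'
python3 - <<'E'
from h import *
L=[]
for n,(x,y,w,h) in(("top",(115,160,95,95)),("side",(140,225,150,150))):
    o=cv2.imread(f"pics/{n}0.png");i=cams.camera(n)[:,:,::-1].copy();cv2.imwrite(f"pics/{n}_end.png",i)
    for k in(o,i):L.append(cv2.resize(cv2.convertScaleAbs(k[y:y+h,x:x+w],alpha=1.4),(300,300),interpolation=2))
    g=lambda a:cv2.cvtColor(a,7)
    for nm,b in(("bottle",(140,215,162,232)),("tin",(119,183,140,202)),("jar",(166,182,192,206)),("bear",(124,225,142,243))) if n=="top" else(("bottle",(228,270,262,318)),("tin",(176,288,204,336)),("jar",(200,232,234,282)),("bear",(230,334,256,360))):
        t=g(o)[b[1]:b[3],b[0]:b[2]];s=g(i)[b[1]-6:b[3]+6,b[0]-6:b[2]+6];r=cv2.matchTemplate(s,t,5);_,v,_,p=cv2.minMaxLoc(r)
        print(n,nm,round(v,2),p[0]-6,p[1]-6)
cv2.imwrite("pics/end.png",np.vstack([np.hstack(L[:2]),np.hstack(L[2:])]))
E
```

```text
time: 53.1
tcp_pos: [476.2, -203.9, 350.2]
tool_rot: [-2.236, -2.205, -0.001]
wrist_force: [0.1, 0.4, 0.7]
finger_gap: 0.687
grip_force: 0.0
top bottle 0.99 0 0
top tin 0.98 0 0
top jar 0.94 0 0
top bear 1.0 0 0
side bottle 0.99 0 0
side tin 0.96 0 0
side jar 0.99 0 0
side bear 0.99 0 0
```

View pics/end.png

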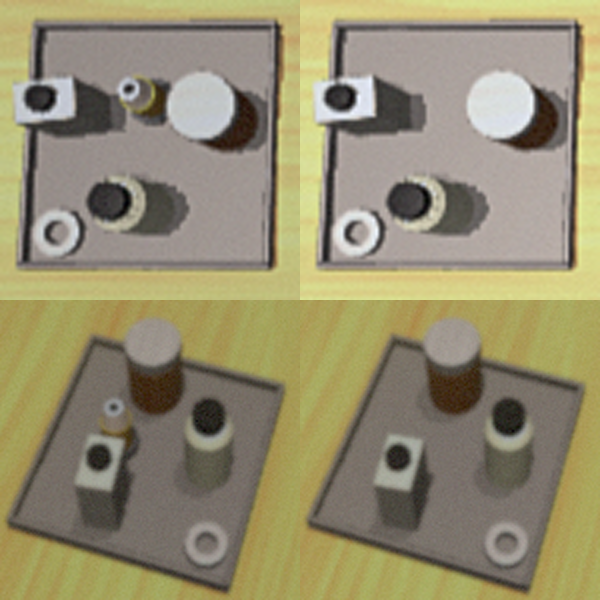

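The bottle, tin, jar and bearing all match their starting positions to within a pixel in both views, upright. The nozzle was seen upright in the dish, and nothing has come near it since.

```bash
python3 -c "
from workcell import ticket
print(ticket.hand_in())"
```

```text
the job is handed in; nothing more can be done
None
```

I handed the job in at about 53 s: the nozzle stands in the dish, and the bottle, tin and jar are back upright in the tray, each within a pixel of its starting position in both cameras; the bearing hasn't moved and the wrench was never touched.

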